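# Run the fingertips along a wire guide to test its sprung rollers

## Task

Test the curved wire guide strip on the bench by touch: put your fingertips on the roller next to the threaded socket and run them lightly along the tops of all six sprung rollers to the plain end in one sliding stroke, without lifting off in between, so that each roller dips in turn as the fingertips slide on to it. The program finishes while holding: stay on the last roller, keeping it and no other lightly pressed down. Do not press hard, do not shift or lift the strip, and leave the bolt, the roller and the die beside it alone.

Things in the scene. Friction and masses are not known exactly. Their poses are not given: they have to be found in the camera images.
- strip: Curved aluminium channel, loose, about 1.1 kg, 50 mm wide, 190 mm long, with a row of six sprung steel rollers on an arc of 170 mm radius. Rails 30 mm high, roller tops 42 mm. Origin on the bench under the arc's middle (between rollers 2 and 3); z up; y towards the socket end (thick grey block with a 22 mm round threaded socket); the other end is a plain thin block. The arc bulges to +x.
- roller_0_top (a point): Highest point of roller 0 (the one next to the socket end, start), moving up and down with it; at rest 42 mm above the bench. Roller: 24 mm diameter, 16 mm wide, axle across the strip, turns freely, so a fingertip pressing 2 to 5 mm glides from one to the next; rollers are 26 mm apart along the arc.
- plunger_0 (a joint): How far roller 0 is pressed down, in m: 0 up, 0.008 at its stop. A spring brings it back up: 1.2 N to start it, rising to 3.6 N at the stop.
- roller_1_top (a point): Highest point of roller 1, moving up and down with it; at rest 42 mm above the bench. Roller: 24 mm diameter, 16 mm wide, axle across the strip, turns freely, so a fingertip pressing 2 to 5 mm glides from one to the next; rollers are 26 mm apart along the arc.
- plunger_1 (a joint): How far roller 1 is pressed down, in m: 0 up, 0.008 at its stop. A spring brings it back up: 1.2 N to start it, rising to 3.6 N at the stop.
- roller_2_top (a point): Highest point of roller 2, moving up and down with it; at rest 42 mm above the bench. Roller: 24 mm diameter, 16 mm wide, axle across the strip, turns freely, so a fingertip pressing 2 to 5 mm glides from one to the next; rollers are 26 mm apart along the arc.
- plunger_2 (a joint): How far roller 2 is pressed down, in m: 0 up, 0.008 at its stop. A spring brings it back up: 1.2 N to start it, rising to 3.6 N at the stop.
- roller_3_top (a point): Highest point of roller 3, moving up and down with it; at rest 42 mm above the bench. Roller: 24 mm diameter, 16 mm wide, axle across the strip, turns freely, so a fingertip pressing 2 to 5 mm glides from one to the next; rollers are 26 mm apart along the arc.
- plunger_3 (a joint): How far roller 3 is pressed down, in m: 0 up, 0.008 at its stop. A spring brings it back up: 1.2 N to start it, rising to 3.6 N at the stop.
- roller_4_top (a point): Highest point of roller 4, moving up and down with it; at rest 42 mm above the bench. Roller: 24 mm diameter, 16 mm wide, axle across the strip, turns freely, so a fingertip pressing 2 to 5 mm glides from one to the next; rollers are 26 mm apart along the arc.
- plunger_4 (a joint): How far roller 4 is pressed down, in m: 0 up, 0.008 at its stop. A spring brings it back up: 1.2 N to start it, rising to 3.6 N at the stop.
- roller_5_top (a point): Highest point of roller 5 (the one next to the plain end, finish), moving up and down with it; at rest 42 mm above the bench. Roller: 24 mm diameter, 16 mm wide, axle across the strip, turns freely, so a fingertip pressing 2 to 5 mm glides from one to the next; rollers are 26 mm apart along the arc.
- plunger_5 (a joint): How far roller 5 is pressed down, in m: 0 up, 0.008 at its stop. A spring brings it back up: 1.2 N to start it, rising to 3.6 N at the stop.
- bolt_1: Steel socket bolt standing on its head, 12 x 12 x 38 mm, loose, near the strip; origin under its centre. To be left alone.
- spare_roller_2: Spare roller lying flat, 37 mm across and 14 mm high, loose, near the strip; origin under its centre. To be left alone.
- die_1: Spare crimp die: a grey steel block on a dark base plate, 44 x 62 x 35 mm, loose, near the tall press that stands 5 to 20 cm beyond the strip's plain end; origin under its centre. To be left alone.

How it is judged:
By the outcome, as a careful person would: the job done as asked, in the order asked, and still so for the second after the job is handed in, while the arm keeps its last pose, push and grip.
It also fails if it takes over 38 s, if anything falls off the work surface, if the arm or the gripper's body presses on something with over 40 N, if the wrist force passes 120 N, or if a joint passes its speed limit or range.

## Robot

A 7-joint arm with a two-finger parallel gripper is mounted at the origin on a cart in front of the work surface, level with it; the furniture and walls round the work are solid. World frame = base frame: x ahead of the robot, y to its left, z up, the work surface at z = 0. Lengths are in m, angles in rad, forces in N, time in s.
With the tool pointing down it reaches from about 0.4 to 0.75 m from the base axis. Payload 19.5 kg.
Tool frame: the origin (TCP) lies at the centre of the arm's flange, where the gripper is bolted on; the fingertips stand 173 mm ahead of it and the grasp point (between the pads) lies 155 mm ahead of it (robot.tcp_to_tips is the distance from the TCP to the fingertips, in m); z points along the fingers, y is the line along which they close (so a half turn about z gives the same grasp; the last joint's range is limited). The gripper opens to 85 mm and grips with 20 to 120 N. Pads are 22 mm wide; open, the fingers measure 114 mm over their backs; the gripper's body (76 mm by 85 mm) begins 54 mm behind the grasp point. The pads swing forward as they close: fully open they stand 13 mm farther back than shut.
Start: joints at [-1.259, 0.707, -0.028, 1.485, 0.022, 0.951, -0.075], TCP at [0.199, 0.539, 0.405] pointing down, gripper open.
Joint ranges: [-2.71, 2.71], [-0.32, 2.16], [-1.57, 1.52], [0, 2.45], [-1.46, 4.6], [0, 2.02], [-2.83, 2.83]. Speed limits (rad/s): [1.89, 1.89, 2.57, 2.57, 3.01, 3.01, 3.01].

## Interface

Orientations are given as a rotation vector (axis times angle).
In Python, from rig import readout, read_camera, calibration, robot gives the robot as it stands.
- The arm moves only by the tool apply_moves, never from a script. Its argument "increments" is a list that holds one entry, the list of rows, each a list of 7 numbers: the shift along the world's x, y, z in cm, then the turn, a rotation vector about the world's x, y, z in degrees, then the finger opening in cm, from 0 to 8.54. A call has 1 to 20 rows; each row is the pose to reach, as a shift and turn from the pose commanded when the call began; what a row does not reach only later rows make up. A row lasts 1/10 s, in which the tool goes at most 50 mm and 8.59 degrees, less where a joint would pass 70% of its speed; a pose out of reach is approached as far as the arm can. A call with a gripper value outside its range is refused whole. The fingers move at their own pace and stop on an object; "grip_force" is the grip in N (left out, the last holds). Time passes only in rows, so rows that repeat a pose let the fingers close. It gives the time, the measured TCP pose, the force, the opening and the grip force at its end, in the units of the state.
- readout.get_state(): the state, without advancing time (a new reading comes with each control period).
- read_camera(name): name is "scene" or "top"; returns the picture (384x512x3 uint8, red, green, blue); there is no depth.
- calibration(name): a dict with "K" (3x3 intrinsics, pixels), "k1" (the pictures are not rectified: a ray, as slopes to the right and down, at radius r is drawn at 1 + k1 r^2 times it, then the intrinsics apply), "cam_to_world" (4x4, takes a point from camera to world coordinates). Camera axes: x right, y up, looking along -z (the intrinsics and any distortion apply to the point x, -y, -z); pixel columns grow to the right and rows downward; lengths in m; the calibration is good to about 2 mm. A picture is of the moment at which its call begins. calibration takes no time and is no camera call.
- robot.sign_off(): hands the job in; it is judged then, once.
The state is a dict: "clock": time; "qpos": joint angles; "qd": joint speeds; "joint_torque": joint torques, N m; "tcp_pos": TCP position; "ee_rot": TCP orientation; "wrist_force": force on the tool from outside, world axes, zero at the start; "ft_torque": the same for the moment, N m; "width": finger opening in m; "gripper_force": force on a finger pad.
Only numpy, scipy, OpenCV 4.12 (cv2) and the standard library are available. Lean on these libraries where they do the work, as an engineer would, in place of code of your own. Each camera call takes 0.05 s, during which the arm holds its last target. There are 200 camera calls.

## Working session

There is one attempt and no reset: what is moved stays moved. The work goes in short steps, Python scripts to look and compute and a tool call to move; the robot and the scene stay as the last step left them, time stands still between calls to the robot, and variables do not carry over. Pictures are saved under pics/ and viewed, at most 10 in all, crops included, and the job is handed in when it is done.

Besides the shell and the picture viewer there is one more tool, called after ">>>" as a command line: name --argument value ..., lists and objects as JSON in quotes. apply_moves: Moves the arm, as the interface text tells. Its arguments: {"type":"object","properties":{"increments":{"type":"array","items":{"type":"array","items":{"type":"array","items":{"type":"number"}}}},"grip_force":{"type":"number"}},"required":["increments"]}

```bash
mkdir -p pics; python3 - <<'E'
from rig import readout, read_camera, calibration, robot
import cv2
for n in("scene","top"):
    im=read_camera(n); cv2.imwrite(f"pics/{n}0.png",im[:,:,::-1]); c=calibration(n); print(n,c)
s=readout.get_state(); print(s, robot.tcp_to_tips)
E
```

```text
scene {'K': array([[477.4084279 ,   0.        , 261.01200251],
       [  0.        , 477.4084279 , 190.73425802],
       [  0.        ,   0.        ,   1.        ]]), 'k1': -0.07288712999845526, 'cam_to_world': array([[-8.87418359e-01,  3.13085291e-01, -3.38328624e-01,
         2.65265741e-01],
       [-4.60963888e-01, -6.01176419e-01,  6.52762750e-01,
         7.30295453e-01],
       [ 9.75225015e-04,  7.35230926e-01,  6.77816004e-01,
         6.22558486e-01],
       [ 0.00000000e+00,  0.00000000e+00,  0.00000000e+00,
         1.00000000e+00]])}
top {'K': array([[475.72852133,   0.        , 257.64606317],
       [  0.        , 475.72852133, 188.63903345],
       [  0.        ,   0.        ,   1.        ]]), 'k1': -0.16741249288640292, 'cam_to_world': array([[ 0.01370882,  0.98870167, -0.14926849,  0.43269386],
       [-0.99941934,  0.01820572,  0.02880153,  0.19465753],
       [ 0.03119366,  0.14878698,  0.98837715,  0.90952373],
       [ 0.        ,  0.        ,  0.        ,  1.        ]])}
{'clock': 0.1, 'qpos': array([-1.25868283,  0.70697961, -0.02761541,  1.48489645,  0.02199756,
        0.95086353, -0.07553773]), 'qd': array([-0.0005743 , -0.00280708,  0.00206694, -0.00187755,  0.00060193,
        0.00047877,  0.00083562]), 'joint_torque': array([ 2.88931689e-03, -8.84299350e+01,  1.23663269e+00, -2.36451906e+01,
        1.70304242e-02,  5.22432543e-03,  1.80564257e-05]), 'tcp_pos': array([0.19920177, 0.53933934, 0.40432242]), 'ee_rot': array([-5.52917032e-01, -3.09242294e+00,  1.31135983e-03]), 'wrist_force': array([ 0.30997832,  0.30714394, -0.3337499 ]), 'ft_torque': array([-0.02401539,  0.01535269,  0.00457682]), 'gripper_force': 0.0, 'width': 0.08535700544871483} 0.1734
```

View pics/top0.png

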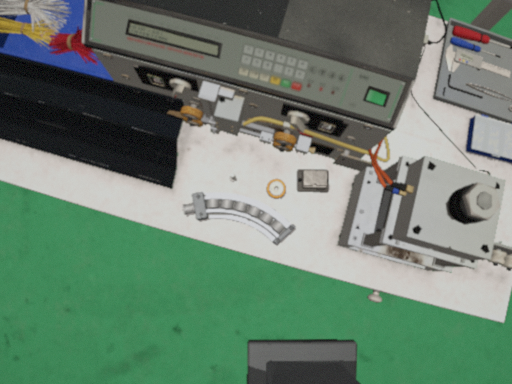

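View pics/scene0.png

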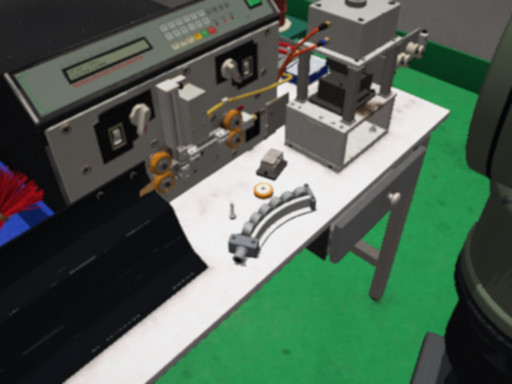

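The top view shows the strip from its socket at (190,208) to the plain end at (285,235). The bolt is at (234,178), the spare roller at (276,188) and the die at (313,181). The scene view agrees, with the socket at (240,250) and the plain end at (308,195).

```bash
python3 - <<'E'
import cv2
a=cv2.imread("pics/top0.png")[165:255,175:305]; cv2.imwrite("pics/topc.png",cv2.resize(a,None,fx=6,fy=6,interpolation=cv2.INTER_CUBIC))
a=cv2.imread("pics/scene0.png")[175:275,220:330]; cv2.imwrite("pics/scenec.png",cv2.resize(a,None,fx=6,fy=6,interpolation=cv2.INTER_CUBIC))
E
```

```text
(no output)
```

View pics/topc.png

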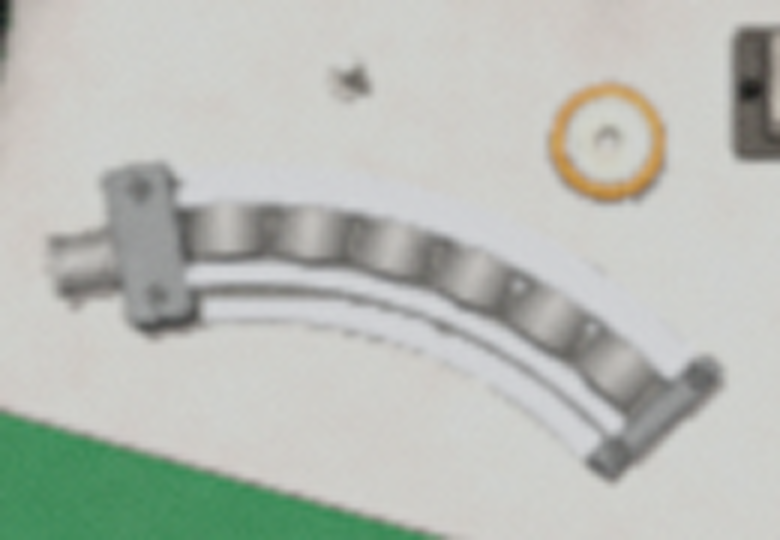

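View pics/scenec.png

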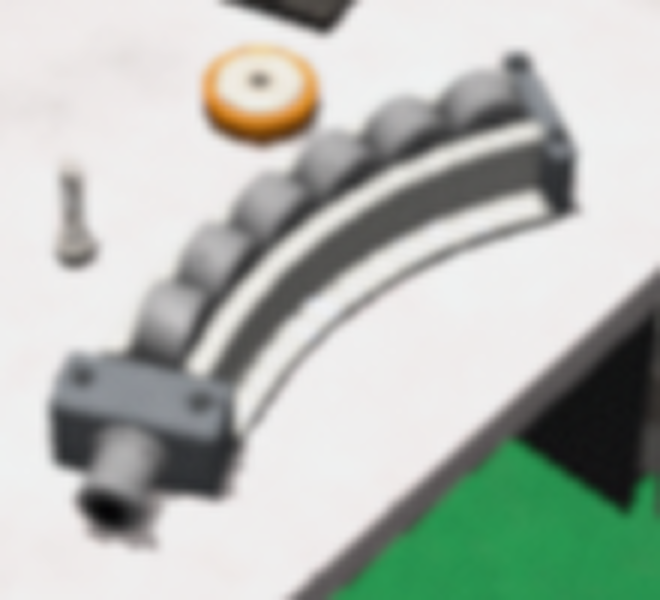

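The crops show the six roller tops clearly. In the top crop they run from (228,232) to (617,364), and in the scene crop from (178,300) to (485,90).

```bash
cat > h.py <<'E'
import numpy as np, cv2
from rig import calibration
from scipy.optimize import least_squares
from scipy.spatial.transform import Rotation as R
def ray(n,uv):
    c=calibration(n); p=cv2.undistortPoints(np.array(uv,float).reshape(-1,1,2),c["K"],np.array([c["k1"],0,0,0.]))[:,0]
    T=np.array(c["cam_to_world"]); return T[:3,3],np.c_[p[:,0],-p[:,1],-np.ones(len(p))]@T[:3,:3].T
def plane(n,uv,z):
    o,d=ray(n,uv); return o+d*((z-o[2])/d[:,2])[:,None]
def proj(n,P):
    c=calibration(n); T=np.array(c["cam_to_world"]); q=(np.atleast_2d(P)-T[:3,3])@T[:3,:3]
    return cv2.projectPoints(q*[1,-1,-1],np.zeros(3),np.zeros(3),c["K"],np.array([c["k1"],0,0,0.]))[0][:,0]
th=(2.5-np.arange(6))*26/170
L=np.c_[.17*np.cos(th)-.17,.17*np.sin(th)]
def rot(a): return np.array([[np.cos(a),-np.sin(a)],[np.sin(a),np.cos(a)]])
E
python3 - <<'E'
from h import *
from rig import readout
np.set_printoptions(precision=4,suppress=True)
f=lambda c,o:(np.array(c)+.5)/6-.5+o
uv=f([(228,232),(312,234),(395,248),(473,276),(548,314),(617,364)],[175,165])
P=plane("top",uv,.042)[:,:2]
s=least_squares(lambda q:(L@rot(q[2]).T+q[:2]-P).ravel(),[.4,.25,0])
print("pose",s.x,"res mm",s.fun.reshape(-1,2)*1e3)
Q=L@rot(s.x[2]).T+s.x[:2]; print(Q); print("tangent deg",np.degrees(s.x[2]+th))
sc=proj("scene",np.c_[Q,np.full(6,.042)]); print("scene crop px",(sc-[220,175]+.5)*6-.5)
# block heights: socket near bottom corner & top ; plain
for b,t in (((222,495),(230,428)),((575,208),(575,148))):
    B=plane("scene",f([b],[220,175]),0)[0]
    h=least_squares(lambda h:(proj("scene",B+[0,0,h[0]])[0]-f(t,[220,175])),[.03]).x; print("block h",h,B)
for nm,c,z in(("bolt",(350,80),.02),("sp",(607,142),.014)): print(nm,plane("top",f([c],[175,165]),z))
print("die",plane("top",[(313,181)],.035))
st=readout.get_state(); print(R.from_rotvec(st["ee_rot"]).as_matrix(), st["clock"])
E
```

```text
pose [ 0.5275  0.1883 -0.3115] res mm [[ 0.1924  0.7919]
 [ 0.1915  0.5099]
 [-0.0592  0.3098]
 [ 0.1647 -0.4449]
 [-0.2045 -0.6077]
 [-0.2849 -0.5591]]
[[0.5353 0.2525]
 [0.5351 0.2265]
 [0.531  0.2009]
 [0.5231 0.1761]
 [0.5114 0.1529]
 [0.4964 0.1317]]
tangent deg [  4.0568  -4.7061 -13.469  -22.2319 -30.9947 -39.7576]
scene crop px [[176.9626 294.7425]
 [221.0377 235.8747]
 [274.971  184.4799]
 [337.3178 141.0235]
 [406.6887 105.8251]
 [481.7567  79.0944]]
block h [0.0285] [0.5071 0.2796 0.    ]
block h [0.0253] [0.4635 0.1291 0.    ]
bolt [[0.5867 0.2159 0.02  ]]
sp [[0.5693 0.134  0.014 ]]
die [[0.5812 0.0655 0.035 ]]
[[-0.938   0.3465 -0.0003]
 [ 0.3465  0.938  -0.0008]
 [-0.     -0.0008 -1.    ]] 0.1
```

>>> apply_moves --increments '[[[1,-0.9,0,0,0,-2,0],[3,-2.6,0,0,0,-6,0],[5.5,-4.7,0,0,0,-11,0],[8.2,-7,0,0,0,-16,0],[11,-9.4,0,0,0,-21.5,0],[13.8,-11.8,0,0,0,-27,0],[16.6,-14.2,0,0,0,-32.5,0],[19.4,-16.6,0,0,0,-38,0],[22.2,-19,0,0,0,-43.5,0],[25,-21.4,0,0,0,-49,0],[27.8,-23.8,0,0,0,-54.5,0],[30.3,-25.9,0,0,0,-59,0],[32.3,-27.6,-1,0,0,-63,0],[33.3,-28.4,-3,0,0,-65,0],[33.6,-28.7,-6,0,0,-65.6,0],[33.6,-28.7,-9,0,0,-65.6,0],[33.6,-28.7,-12,0,0,-65.6,0],[33.6,-28.7,-14,0,0,-65.6,0],[33.6,-28.7,-15,0,0,-65.6,0],[33.6,-28.7,-15,0,0,-65.6,0]]]' --grip_force 20

```text
clock: 2.1
tcp_pos: [0.5352, 0.2517, 0.254]
ee_rot: [-2.141, -2.298, 0.003]
wrist_force: [0.1, -0.1, 0.4]
width: 0.0002
gripper_force: 0.0
```

```bash
python3 - <<'E'
from h import *
from rig import readout, read_camera
o=[]
s=readout.get_state(); M=R.from_rotvec(s["ee_rot"]).as_matrix(); tip=s["tcp_pos"]+M@[0,0,.1734]
print(tip,M[:,0],M[:,2],s["wrist_force"])
for n in("scene","top"):
    im=read_camera(n)[:,:,::-1].copy(); u,v=proj(n,tip)[0]; print(n,u,v)
    x,y=int(u)-50,int(v)-50; c=cv2.resize(im[y:y+100,x:x+100],(390,390),interpolation=cv2.INTER_CUBIC)
    cv2.circle(c,(int((u-x)*3.9),int((v-y)*3.9)),3,(0,0,255),-1); o.append(c)
cv2.imwrite("pics/tip.png",np.hstack(o))
E
```

```text
[0.53496406 0.25156248 0.08055428] [-7.07150853e-02  9.97496184e-01 -8.60046605e-04] [-1.35560488e-03 -9.58306558e-04 -9.99998622e-01] [ 0.08208244 -0.06989071  0.4413081 ]
scene 249.13585419846433 206.98784509486396
top 211.2761448460012 200.72014892083624
```

View pics/tip.png

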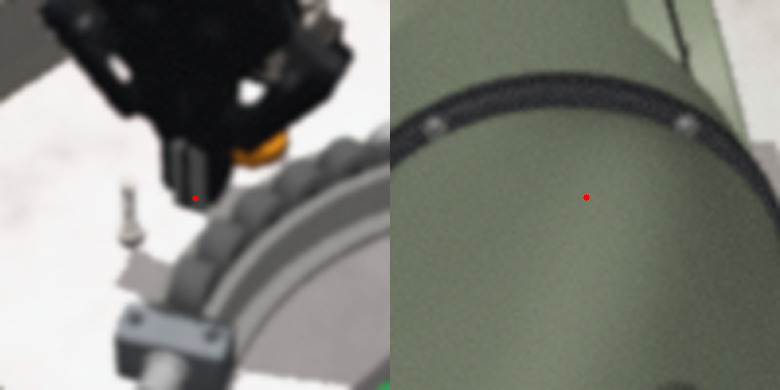

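The fingertips hang directly over roller 0; in the left crop the tip at (195,198) coincides with the projected point.

>>> apply_moves --increments '[[[0,0.1,-1,0,0,0,0],[0,0.1,-2,0,0,0,0],[0,0.1,-3,0,0,0,0],[0,0.1,-3.3,0,0,0,0],[0,0.1,-3.5,0,0,0,0],[0,0.1,-3.6,0,0,0,0],[0,0.1,-3.7,0,0,0,0],[0,0.1,-3.8,0,0,0,0],[0,0.1,-3.9,0,0,0,0],[0,0.1,-4,0,0,0,0],[0,0.1,-4.05,0,0,0,0],[0,0.1,-4.1,0,0,0,0],[0,0.1,-4.1,0,0,0,0],[0,0.1,-4.1,0,0,0,0],[0,0.1,-4.1,0,0,0,0]]]'

```text
clock: 3.7
tcp_pos: [0.5352, 0.2534, 0.2137]
ee_rot: [-2.14, -2.3, -0.0]
wrist_force: [-0.1, -0.3, 1.2]
width: 0.0001
gripper_force: 0.7
```

>>> apply_moves --increments '[[[0,-0.05,-0.05,0,0,0,0],[0,-0.1,-0.1,0,0,0,0],[0,-0.1,-0.15,0,0,0,0],[0,-0.1,-0.15,0,0,0,0],[0,-0.1,-0.15,0,0,0,0]]]'

```text
clock: 4.2
tcp_pos: [0.5353, 0.2524, 0.2122]
ee_rot: [2.14, 2.3, 0.0]
wrist_force: [1.2, 0.0, 2.8]
width: -0.0001
gripper_force: 0.9
```

```bash
python3 - <<'E'
from h import *
from rig import readout, read_camera
F=[]
for i in range(6): read_camera("scene"); s=readout.get_state(); F.append(s["wrist_force"])
im=read_camera("scene")
print(np.round(F,2),s["tcp_pos"],s["ft_torque"])
cv2.imwrite("pics/press.png",cv2.resize(im[160:270,205:335,::-1],None,fx=5,fy=5,interpolation=cv2.INTER_CUBIC))
E
```

```text
[[ 0.63 -0.5   1.97]
 [ 1.37 -0.21  2.95]
 [ 1.67 -0.48  1.87]
 [ 1.85  0.89  1.22]
 [ 1.61 -0.53  1.27]
 [ 1.68  0.71  0.64]] [0.53523475 0.25237706 0.21217357] [ 0.00059976 -0.24778996 -0.02100188]
```

View pics/press.png

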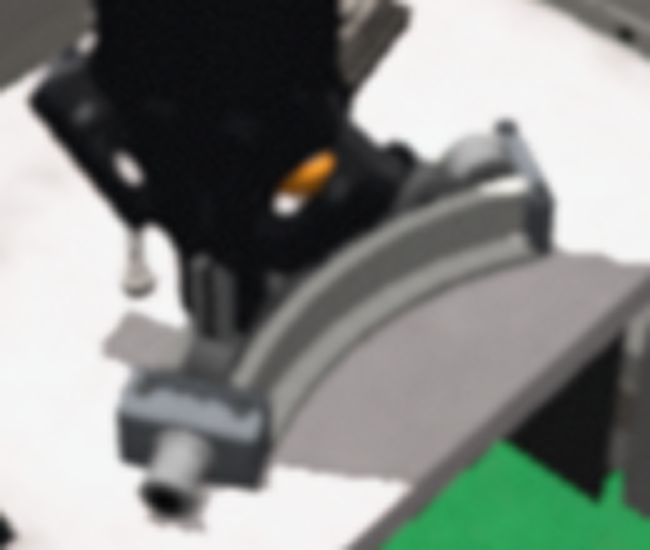

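The picture shows the fingertips on roller 0, at about (212,345), with the strip in place. Contact is light, about 2 N. Next I'll compute the stroke rows.

```bash
python3 - <<'E'
from h import *
x0,y0,a=0.5275,0.1883,-0.3115
def pt(k):
    t=(2.5-k)*26/170; return rot(a)@[.17*np.cos(t)-.17,.17*np.sin(t)]+[x0,y0]
p0=np.array([.5353,.2524])
for k0 in (0,2.5):
    b=p0 if k0==0 else pt(2.5)
    print([[*np.round((pt(k0+i/8)-b)*100,2).tolist(),round(-i/8*8.763,1)] for i in range(1,21)])
E
```

```text
[[0.02, -0.32, -1.1], [0.03, -0.65, -2.2], [0.04, -0.97, -3.3], [0.04, -1.3, -4.4], [0.03, -1.62, -5.5], [0.02, -1.94, -6.6], [0.0, -2.27, -7.7], [-0.02, -2.59, -8.8], [-0.05, -2.92, -9.9], [-0.08, -3.24, -11.0], [-0.13, -3.56, -12.0], [-0.18, -3.88, -13.1], [-0.23, -4.2, -14.2], [-0.29, -4.52, -15.3], [-0.36, -4.84, -16.4], [-0.43, -5.16, -17.5], [-0.51, -5.47, -18.6], [-0.59, -5.79, -19.7], [-0.68, -6.1, -20.8], [-0.78, -6.41, -21.9]]
[[-0.1, -0.31, -1.1], [-0.21, -0.61, -2.2], [-0.33, -0.92, -3.3], [-0.45, -1.22, -4.4], [-0.57, -1.52, -5.5], [-0.7, -1.82, -6.6], [-0.84, -2.11, -7.7], [-0.98, -2.4, -8.8], [-1.13, -2.69, -9.9], [-1.28, -2.98, -11.0], [-1.44, -3.26, -12.0], [-1.61, -3.54, -13.1], [-1.78, -3.82, -14.2], [-1.95, -4.09, -15.3], [-2.13, -4.36, -16.4], [-2.32, -4.63, -17.5], [-2.51, -4.89, -18.6], [-2.71, -5.15, -19.7], [-2.91, -5.41, -20.8], [-3.11, -5.66, -21.9]]
```

>>> apply_moves --increments '[[[0.02,-0.32,-0.03,0,0,-1.1,0],[0.03,-0.65,-0.03,0,0,-2.2,0],[0.04,-0.97,-0.03,0,0,-3.3,0],[0.04,-1.3,-0.03,0,0,-4.4,0],[0.03,-1.62,-0.03,0,0,-5.5,0],[0.02,-1.94,-0.03,0,0,-6.6,0],[0,-2.27,-0.03,0,0,-7.7,0],[-0.02,-2.59,-0.03,0,0,-8.8,0],[-0.05,-2.92,-0.03,0,0,-9.9,0],[-0.08,-3.24,-0.03,0,0,-11,0],[-0.13,-3.56,-0.03,0,0,-12,0],[-0.18,-3.88,-0.03,0,0,-13.1,0],[-0.23,-4.2,-0.03,0,0,-14.2,0],[-0.29,-4.52,-0.03,0,0,-15.3,0],[-0.36,-4.84,-0.03,0,0,-16.4,0],[-0.43,-5.16,-0.03,0,0,-17.5,0],[-0.51,-5.47,-0.03,0,0,-18.6,0],[-0.59,-5.79,-0.03,0,0,-19.7,0],[-0.68,-6.1,-0.03,0,0,-20.8,0],[-0.78,-6.41,-0.03,0,0,-21.9,0]]]'

```text
clock: 6.55
tcp_pos: [0.5273, 0.188, 0.2119]
ee_rot: [-2.539, -1.85, -0.0]
wrist_force: [-1.1, 1.7, 3.0]
width: 0.0001
gripper_force: 1.6
```

>>> apply_moves --increments '[[[-0.1,-0.31,0,0,0,-1.1,0],[-0.21,-0.61,0,0,0,-2.2,0],[-0.33,-0.92,0,0,0,-3.3,0],[-0.45,-1.22,0,0,0,-4.4,0],[-0.57,-1.52,0,0,0,-5.5,0],[-0.7,-1.82,0,0,0,-6.6,0],[-0.84,-2.11,0,0,0,-7.7,0],[-0.98,-2.4,0,0,0,-8.8,0],[-1.13,-2.69,0,0,0,-9.9,0],[-1.28,-2.98,0,0,0,-11,0],[-1.44,-3.26,0,0,0,-12,0],[-1.61,-3.54,0,0,0,-13.1,0],[-1.78,-3.82,0,0,0,-14.2,0],[-1.95,-4.09,0,0,0,-15.3,0],[-2.13,-4.36,0,0,0,-16.4,0],[-2.32,-4.63,0,0,0,-17.5,0],[-2.51,-4.89,0,0,0,-18.6,0],[-2.71,-5.15,0,0,0,-19.7,0],[-2.91,-5.41,0,0,0,-20.8,0],[-3.11,-5.66,0,0,0,-21.9,0]]]'

```text
clock: 8.55
tcp_pos: [0.4962, 0.1314, 0.2119]
ee_rot: [-2.844, -1.333, 0.0]
wrist_force: [-0.3, 0.3, 2.7]
width: -0.0002
gripper_force: 1.0
```

```bash
python3 - <<'E'
from h import *
from rig import readout, read_camera
F=[]
for i in range(8): im=read_camera("scene"); s=readout.get_state(); F.append(s["wrist_force"])
print(np.mean(F,0),s["tcp_pos"],s["clock"])
print(proj("scene",[[.4964,.1317,.042],[.5114,.1529,.042]]))
a=im[160:270,205:335,::-1]
b=cv2.imread("pics/scene0.png")[160:270,205:335]
cv2.imwrite("pics/end.png",np.hstack([cv2.resize(q,None,fx=3,fy=3,interpolation=cv2.INTER_CUBIC) for q in(a,b)]))
E
```

```text
[-0.73841965  0.37087758  2.29586265] [0.49638366 0.13177344 0.21185701] 8.95
[[299.88088759 187.75670411]
 [287.38401283 192.22539606]]
```

View pics/end.png

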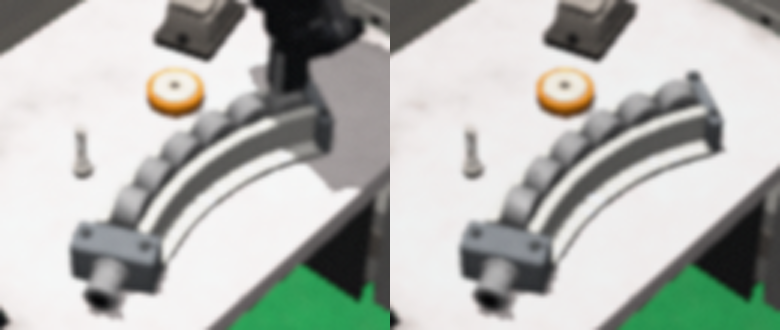

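The tip rests on roller 5 at about (290,95). Rollers 0–4 are up, and the strip, bolt, spare roller and die look the same as in the first picture. The force is about 2.3 N.

```bash
python3 -c "
from rig import robot
print(robot.sign_off())"
```

```text
the job is handed in; nothing more can be done
None
```

I ran the fingertips in one sliding stroke from roller 0 to roller 5 and handed the job in holding roller 5 about 3.5 mm down at roughly 2.3 N; the last picture shows the other rollers up and the strip, bolt, spare roller and die apparently unmoved, though the dips of rollers 1–4 were not watched directly.

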